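Clear the stage base and wedge the stage plate up

ROBOT

A 7-joint arm with a two-finger parallel gripper is mounted at the origin on the work surface. World frame = base frame: x ahead of the robot, y to its left, z up, the work surface at z = 0. Lengths are in m, angles in rad, forces in N, time in s.
With the tool pointing down it reaches from about 0.425 to 0.925 m from the base axis. Payload 6.8 kg.
Tool frame: the origin (TCP) lies at the very end of the fingers, on their centre line; the grasp point (between the pads) lies bot.hold_point_z behind it (bot.hold_point_z is the distance from the TCP to the grasp point, in m); x points along the fingers, z is the direction in which the jaws open and shut, and the axes are right-handed (so a half turn about x gives the same grasp; the last joint's range is limited). The gripper opens to 85 mm and grips with 20 to 120 N. Pads are 22 mm wide; open, the fingers measure 114 mm over their backs; the gripper's body (76 mm by 85 mm) begins 54 mm behind the grasp point. The pads swing forward as they close: fully open they stand 13 mm farther back than shut.
Start: joints at [-1.257, 0.477, 0.022, 1.555, -0.011, 1.109, -0.083], TCP at [0.276, 0.616, 0.231] pointing down, gripper open.
Joint ranges: [-2.96, 2.96], [-0.34, 2.1], [-1.41, 1.46], [0.24, 2.44], [-1.37, 4.51], [0.17, 1.92], [-2.96, 2.96]. Speed limits (rad/s): [2.39, 2.39, 3.14, 3.14, 3.14, 3.14, 3.14].

INTERFACE

Orientations are given as a unit quaternion [w, x, y, z].
In Python, from station import bot gives the robot as it stands.
- The arm moves only by the tool drive_tool, never from a script. Its arguments are lists of equal length, an entry for each row: "slide": the shift along the world's x, y, z in mm, a list of three; "turn": the turn, a rotation vector about the world's x, y, z in rad, a list of three; "gripper": the opening, from 0 (shut) to 1 (fully open). A call has 1 to 10 rows; each row is the pose to reach, as a shift and turn from the pose measured when the call began; what a row does not reach only later rows make up. A row lasts 1/10 s, in which the tool goes at most 50 mm and 8.59 degrees, less where a joint would pass 70% of its speed; a pose out of reach is approached as far as the arm can. A call with a gripper value outside its range is refused whole. The fingers move at their own pace and stop on an object; "squeeze" is the grip in N (left out, the last holds). Time passes only in rows, so rows that repeat a pose let the fingers close. It gives the time, the measured TCP pose, the force and the opening at its end, in the units of the state.
- bot.get_obs(): the state, without advancing time (a new reading comes with each control period).
- bot.read_camera(name): name is "side" or "top" or "wrist"; returns a dict with "color" (384x512x3 uint8, red, green, blue), "fovy" (degrees; the focal length in pixels is half the picture's height over the tangent of half this angle, whatever the lens; pixels are square), "cx", "cy" (the principal point, pixels), "R" (3x3) and "t" (3): a world point X has camera coordinates R X + t. Camera axes: x right, y down, z forward; pixel columns grow to the right and rows downward; lengths in m; the calibration is good to about 2 mm. A picture is of the moment at which its call begins. There is no depth.
- bot.hand_in(): hands the job in, once; it reports no verdict.
The state is a dict: "t": time; "q": joint angles; "joint_vel": joint speeds; "joint_torque": joint torques, N m; "eef_pos": TCP position; "tool_rot": TCP orientation; "contact_force": force on the tool from outside, world axes, zero at the start; "torque": the same for the moment, N m; "gripper_width": opening from 0.0 (shut) to 1.0 (fully open).
Only numpy, scipy, OpenCV 4.12 (cv2) and the standard library are available. Lean on these libraries where they do the work, as an engineer would, in place of code of your own. Each camera call takes 0.05 s, during which the arm holds its last target.

TASK

Three loose steel chips lie on the white base in front of the black hinged microscope stage plate: take the white scraper block, wipe all of them off the base onto the bench with it (do not touch the chips with the fingers), and set the scraper down on the bench. Then take the steel wedge, the one that tapers to a thin nose, not its flat look-alike, lay it flat on the cleared base and push it nose first and straight in under the middle of the plate's front edge until the plate just lifts off its rest feet, by about 4 mm (2 to 6 mm is good, and never as much as 10 mm). Finish with the wedge still gripped and holding the plate up; do not let go of it, do not touch the plate with the robot, and leave the other things on the bench alone.

Things in the scene. Friction and masses are not known exactly. Their poses are not given: they have to be found in the camera images.
- stage_base: Fixed white slab, top 20 mm above the bench. Origin at bench level below the middle of the plate's front edge; +x points in under the plate, z up. Spans x -100 to +220, y -110 to +110 mm. Open flat apron at x -100 to 0, no rims. Under the plate, rest feet stand at x 12 to 28, |y| 80 to 96; between them the space is free, 9 mm high.
- stage_plate: Black plate 190 x 200 x 10 mm, about 0.8 kg, hinged on the base at its far end. Origin in the middle of its lower front edge, so its z tells the lift: 29 mm above the bench at rest; hinge axis 200 mm in +x, axes as the base's. The front edge can only swing up, and drops back by its weight (some 4 N there). A glass dish sits fixed in its middle.
- apron_mid (a point): Middle of the base's open apron, on its top surface (20 mm above the bench), 50 mm in front of the plate's edge.
- wedge: Loose steel wedge, 0.3 kg, 40 mm wide (y). Origin on the flat underside, which runs from x -22 to the thin nose at +95 mm. Top 2 mm high at the nose, rising straight to 22 at x +5, then level. Grip post 30 (x) x 25 (y) at x -18 to +12, top 55 above the underside. The plate's edge meets the slope with the nose 31 mm past the edge; at 50 mm it is lifted about 4 mm.
- flat_block: Look-alike, not for this job: steel block 90 (x -22 to +68) x 40 x 22 mm with a blunt end, no taper; grip post, origin and axes as the wedge's. A bystander, starting in one of the three tool places.
- scraper: Loose white plastic scraper block, 0.12 kg: a foot 90 (x) x 26 (y) x 16 mm high and on it a grip rib 50 (x) x 20 (y) mm, its top 56 mm above the underside. Origin in the middle of its underside, z up. Grip the rib across y. It is wiped sideways along its y, the foot sweeping 90 mm wide.
- chip1: Loose steel chip 18 x 14 x 5 mm, 10 g, lying flat on the apron; origin in the middle of its underside.
- chip2: Another such chip.
- chip3: Another such chip.
- jar: Bystander: amber glass jar, 52 mm diameter, 70 mm tall; origin in the middle of its underside.
- dishes: Bystander: stack of three clear dishes, 60 mm diameter, 40 mm tall; origin in the middle of its underside.
Mind the look-alikes: they are no part of the job. What is shaped like the wedge but blue or red is not meant.

How it is judged:
On the way, in this order (a step that is already met when the one before it is completed fails the run):
1. the scraper is held in the fingers over or on the base's apron (contact force between the fingers and scraper above 1 N and horizontal distance between scraper and apron_mid below 0.16 m and height (world z) of scraper above 0.012 m), for 0.1 s.
2. all three chips are off the base, on the bench, while the scraper is still held (height (world z) of each of chip1, chip2, chip3 below 0.012 m and contact force between the fingers and scraper above 1 N), for 0.1 s.
3. the scraper is set down: off the base and out of the fingers (contact force between the fingers and scraper below 0.05 N and contact force between scraper and stage_base below 0.05 N and height (world z) of scraper below 0.05 m and linear speed of scraper below 0.03 m/s), for 0.2 s.
At the end, for the whole second after the job is handed in: Chips and scraper lie on the bench, off the base, scraper released; for a last second the gripped wedge (over 2 N) lies flat and still on the base, straight in (0.2 rad) within 35 mm of the edge's middle, alone carrying the plate, its edge lifted 1.5 to 6.5 mm (height (world z) of stage_plate between 0.0305 and 0.0355 m and contact force between wedge and stage_plate above 0.5 N and contact force between wedge and stage_base above 0.5 N and contact force between the fingers and wedge above 2 N and angle between wedge's own z axis and vertical below 0.08 rad and angle between the x axis of wedge and the x axis of stage_base, either way round below 0.2 rad and y of wedge in the frame of stage_base between -0.035 and 0.035 m and linear speed of wedge below 0.02 m/s and contact force between each of the arm, the fingers and stage_plate below 0.3 N and height (world z) of each of chip1, chip2, chip3 below 0.012 m and height (world z) of scraper below 0.05 m and contact force between scraper and stage_base below 0.05 N and contact force between the fingers and scraper below 0.05 N); the arm keeps its last pose, push and grip.
It fails at once if the fingers touch a chip (contact force between the fingers and chip1 above 0.3 N or contact force between the fingers and chip2 above 0.3 N or contact force between the fingers and chip3 above 0.3 N).
It fails at once if the plate's edge is lifted by 10 mm or more (height (world z) of stage_plate above 0.039 m).
It fails at once if the plate is lifted while a chip still lies on the base (height (world z) of stage_plate above 0.0305 m and height (world z) of any of chip1, chip2, chip3 above 0.012 m).
It fails at once if the robot pushes on the plate (contact force between any of the fingers, the arm and stage_plate above 2 N).
It fails at once if a bystander is moved by more than 30 mm (distance of any of flat_block, jar, dishes from where it was at the start of the episode above 0.03 m).
It also fails if it takes over 72 s, if anything falls off the work surface, if the arm or the gripper's body presses on something with over 40 N, if the wrist force passes 120 N, or if a joint passes its speed limit or range.

## Working session

There is one attempt and no reset: what is moved stays moved. The work goes in short steps, Python scripts to look and compute and a tool call to move; the robot and the scene stay as the last step left them, time stands still between calls to the robot, and variables do not carry over. Pictures are saved under pics/ and viewed, and the job is handed in when it is done.

Besides the shell and the picture viewer there is one more tool, called after ">>>" by a JSON object that holds its "method" and its "body", one argument or row to a line. drive_tool: Moves the arm, as the interface text tells. Its arguments: {"type":"object","properties":{"slide":{"type":"array"},"turn":{"type":"array"},"gripper":{"type":"array"},"squeeze":{"type":"number"}},"required":["slide","turn","gripper"]}

```bash
ls; mkdir -p pics
cat > h.py <<'E'
import numpy as np, cv2
from station import bot
def K(c):
    f=192/np.tan(np.radians(c['fovy'])/2); return f
def ray(c,u,v,z):
    f=K(c); d=np.array([(u-c['cx'])/f,(v-c['cy'])/f,1.0])
    R=np.array(c['R']);t=np.array(c['t']); o=-R.T@t; w=R.T@d
    return o+w*(z-o[2])/w[2]
def proj(c,X):
    p=np.array(c['R'])@np.array(X)+np.array(c['t']); f=K(c)
    return np.array([c['cx']+f*p[0]/p[2],c['cy']+f*p[1]/p[2]])
def snap(n,name):
    c=bot.read_camera(n); cv2.imwrite('pics/'+name+'.png',c['color'][:,:,::-1]); 
    import pickle; pickle.dump(c,open(name+'.pkl','wb')); return c
def load(name):
    import pickle; return pickle.load(open(name+'.pkl','rb'))
E
python3 - <<'E'
from h import *
for n in ['side','top','wrist']:
    c=snap(n,n+'0'); print(n,c['fovy'],c['cx'],c['cy'],-np.array(c['R']).T@np.array(c['t']))
print(bot.hold_point_z, bot.get_obs())
E
```

```text
pics
side 53.253511752307624 258.55872307697956 191.98435205023458 [ 0.20947356 -0.9766516   0.71934212]
top 55.615861496657935 257.5509846609095 189.53140673333064 [0.33610141 0.05786894 1.05510939]
wrist 63.947336342221874 253.66187105981027 193.52381303572028 [0.21399737 0.64356756 0.37323023]
0.0187 {'t': 0.15, 'q': array([-1.25711635,  0.47760545,  0.02238224,  1.55621227, -0.01148132,
        1.10929276, -0.08310919]), 'joint_vel': array([ 0.00199157, -0.00224405,  0.00090981, -0.00421205,  0.00037253,
        0.00056444,  0.00051899]), 'joint_torque': array([ 2.35438951e-03, -5.96920645e+01,  1.61011800e+00, -2.81486267e+01,
        1.26175853e-02,  6.58145029e-03,  2.20972049e-05]), 'eef_pos': array([0.27618102, 0.6154202 , 0.23055805]), 'tool_rot': array([ 0.59320467, -0.38455719,  0.59397589,  0.38394874]), 'contact_force': array([ 0.20997332, -0.35836372, -0.40578428]), 'torque': array([ 0.07567234, -0.01308373,  0.02647518]), 'gripper_width': 0.9996213497105543}
```

View pics/side0.png

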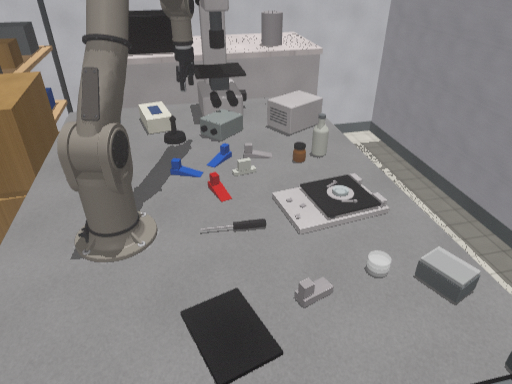

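View pics/top0.png

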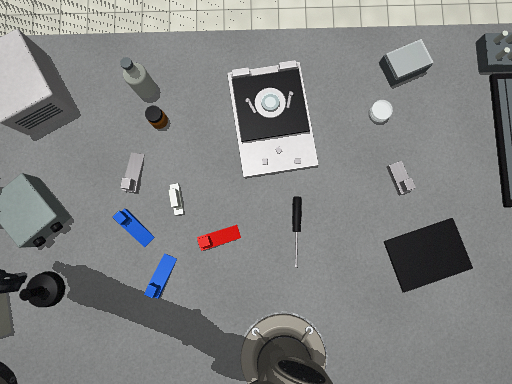

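View pics/wrist0.png

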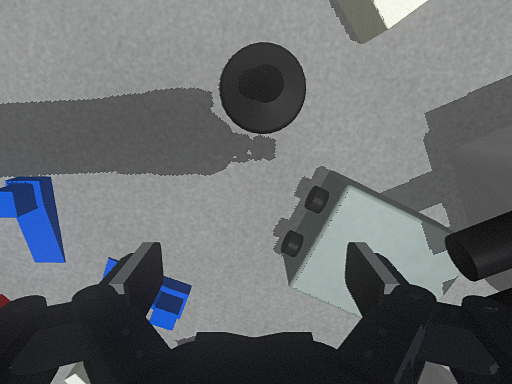

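Run:
```python
from h import *
t=load('top0')['color'][:,:,::-1]; s=load('side0')['color'][:,:,::-1]
def cr(im,u,v,w,h,k): return cv2.resize(im[v:v+h,u:u+w],(w*k,h*k),interpolation=cv2.INTER_CUBIC)
a=np.hstack([cr(t,105,145,80,60,5),cr(t,365,145,80,60,5)])
b=np.hstack([cr(s,225,135,80,60,5),cr(s,280,265,80,60,5)])
cv2.imwrite('pics/c1.png',np.vstack([a,b]))
cv2.imwrite('pics/c2.png',cr(t,220,55,110,130,4)[:, :])
cv2.imwrite('pics/c3.png',cr(t,160,175,35,50,10))
```

```text
(no output)
```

View pics/c1.png

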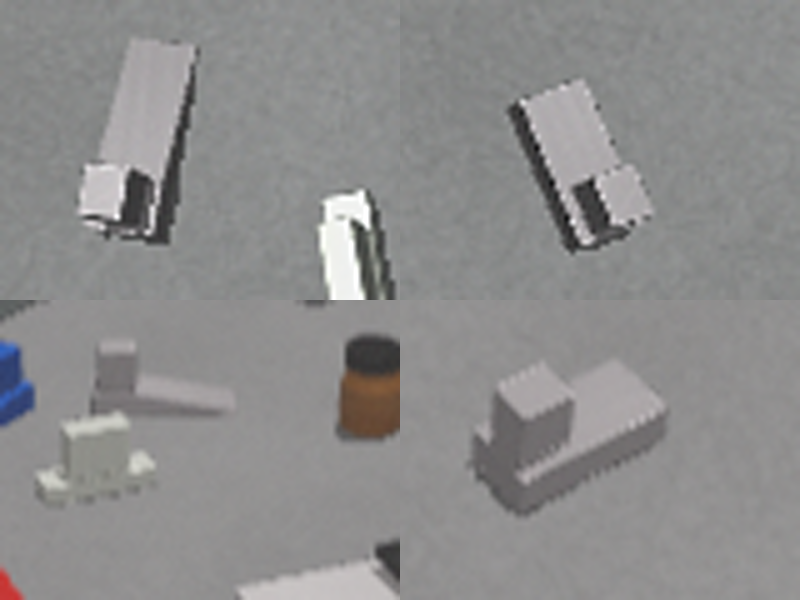

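View pics/c2.png

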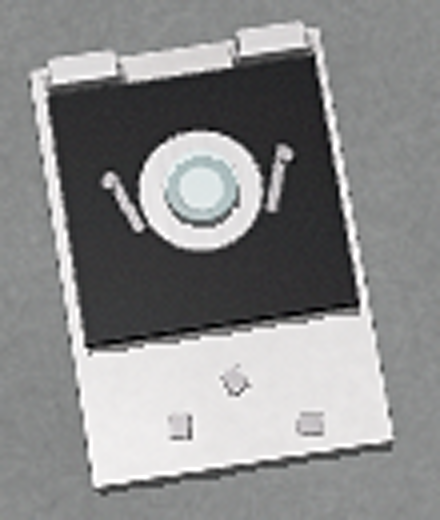

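View pics/c3.png

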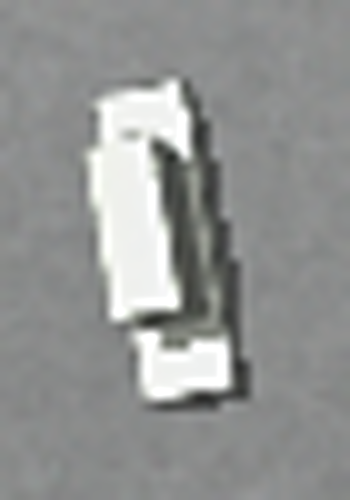

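Run:
```python
from h import *
c=load('top0')
def cr(u0,v0,k,x,y,z): return ray(c,u0+(x+.5)/k-.5,v0+(y+.5)/k-.5,z)
np.set_printoptions(precision=4,suppress=True)
A=cr(220,55,4,97,488,.02);B=cr(220,55,4,392,440,.02)
P=cr(220,55,4,90,348,.039);Q=cr(220,55,4,358,305,.039)
print('apron',A,B,np.linalg.norm(A-B),'plate',P,Q,np.linalg.norm(P-Q))
d=(P-Q)+(A-B); yaw=np.arctan2(-d[0],d[1]); print('yaw',yaw)
ex=np.array([np.cos(yaw),np.sin(yaw),0])
print('mid by apron',(A+B)/2+ex*.1,'by plate',(P+Q)/2)
for x,y in [(180,426),(235,380),(311,424)]: print('chip',cr(220,55,4,x,y,.025))
for x,y in [(125,235),(155,235)]: print('side plate edges')
# scraper rib top corners z=.056
r=[cr(160,175,10,x,y,.056) for x,y in [(92,148),(160,140),(183,308),(112,322)]]
print('rib',np.mean(r,0),r)
w=[cr(105,145,5,x,y,.055) for x,y in [(85,165),(127,166),(118,222),(79,214)]]
print('post',np.mean(w,0),w)
print('nose',cr(105,145,5,132,38,.002),cr(105,145,5,198,45,.002))
fb=[cr(365,145,5,x-400,y,.055) for x,y in [(597,185),(635,165),(655,208),(615,228)]]
print('flat',np.mean(fb,0))
for n,(u,v,z) in dict(jar=(156,112,.07),red=(220,238,.02),blue=(133,226,.02)).items(): print(n,ray(c,u,v,z))
```

```text
apron [0.5038 0.0978 0.02  ] [ 0.5335 -0.1159  0.02  ] 0.21571452103211586 plate [0.6022 0.1    0.039 ] [ 0.6289 -0.0928  0.039 ] 0.19462855832893397
yaw 0.13779336939986106
mid by apron [0.6177 0.0047 0.02  ] by plate [0.6155 0.0036 0.039 ]
chip [0.5467 0.0369 0.025 ]
chip [ 0.5795 -0.0037  0.025 ]
chip [ 0.5458 -0.0573  0.025 ]
side plate edges
side plate edges
rib [0.4447 0.2926 0.056 ] [array([0.4676, 0.3051, 0.056 ]), array([0.4694, 0.2862, 0.056 ]), array([0.4225, 0.2797, 0.056 ]), array([0.4192, 0.2993, 0.056 ])]
post [0.4887 0.427  0.055 ] [array([0.504 , 0.4369, 0.055 ]), array([0.5029, 0.4135, 0.055 ]), array([0.4715, 0.4179, 0.055 ]), array([0.4765, 0.4397, 0.055 ])]
nose [0.5883 0.4308 0.002 ] [0.5831 0.3917 0.002 ]
flat [ 0.4662 -0.3622  0.055 ]
jar [0.6854 0.3387 0.07  ]
red [0.3304 0.1686 0.02  ]
blue [0.3701 0.4148 0.02  ]
```

Run:
```python
from h import *
from scipy.spatial.transform import Rotation as Ro
o=bot.get_obs();w,x,y,z=o['tool_rot'];R=Ro.from_quat([x,y,z,w]).as_matrix()
print(R.round(3)); print('jaw yaw',np.arctan2(R[1,2],R[0,2]))
cam=np.array(load('wrist0')['R'])
print('cam in world',cam.round(3), 'offset in tool', R.T@(-cam.T@np.array(load('wrist0')['t'])-o['eef_pos']))
```

```text
[[-0.    -0.912  0.409]
 [-0.001  0.409  0.912]
 [-1.    -0.    -0.001]]
jaw yaw 1.1490017123172387
cam in world [[ 0.408  0.913 -0.002]
 [ 0.879 -0.393  0.271]
 [ 0.246 -0.113 -0.963]] offset in tool [-1.42681191e-01  6.82386021e-02  2.51698636e-05]
```

>>> {"method": "drive_tool", "body": {
  "slide": [
    [20,-40,0],
    [40,-80,0],
    [62,-120,0],
    [84,-161,-10],
    [105,-202,-20],
    [126,-242,-35],
    [147,-282,-50],
    [168,-323,-65],
    [168,-323,-80],
    [168,-323,-80]
  ],
  "turn": [
    [0,0,0.08],
    [0,0,0.16],
    [0,0,0.24],
    [0,0,0.32],
    [0,0,0.4],
    [0,0,0.48],
    [0,0,0.55],
    [0,0,0.55],
    [0,0,0.55],
    [0,0,0.55]
  ],
  "gripper": [1,1,1,1,1,1,1,1,1,1]
}}

```text
t: 1.15
eef_pos: [0.4437, 0.29, 0.1488]
tool_rot: [-0.466, 0.53, -0.47, -0.53]
contact_force: [-0.4, -0.4, 0.3]
gripper_width: 0.999
```

Run:
```python
from h import *
c=snap('wrist','w1'); o=bot.get_obs(); print(o['eef_pos'],o['q'])
print(proj(c,o['eef_pos']))
```

```text
[0.44357344 0.29201818 0.14988822] [-0.71153446  0.34094842  0.01377127  1.97653171 -0.00511792  0.82684284
  1.00339283]
[257.74438046 248.27379773]
```

View pics/w1.png

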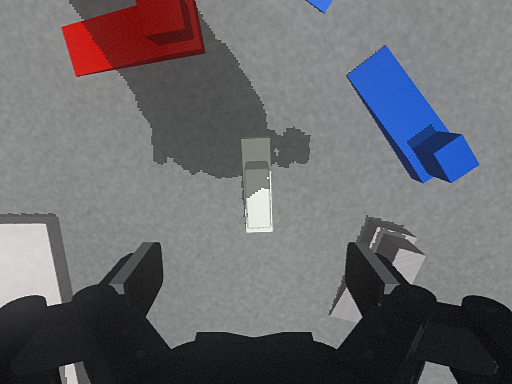

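Run:
```python
from h import *
im=load('w1')['color'][:,:,::-1]
cv2.imwrite('pics/c4.png',cv2.resize(im[125:245,210:310],None,fx=5,fy=5,interpolation=cv2.INTER_CUBIC))
```

```text
(no output)
```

View pics/c4.png

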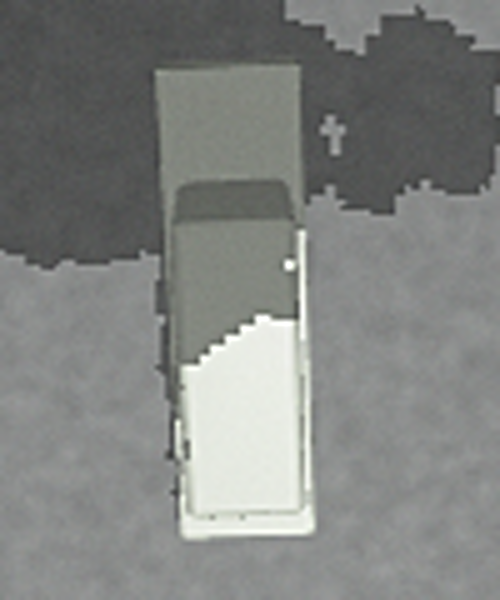

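Run:
```python
from h import *
c=load('w1')
f=lambda x,y,z: ray(c,210+(x+.5)/5-.5,125+(y+.5)/5-.5,z)[:2]
for q,z in [([(175,221),(297,218),(304,510),(190,516)],.056),([(156,70),(300,66),(314,530),(181,538)],.016)]:
    p=np.array([f(x,y,z) for x,y in q]); d=(p[2]+p[3]-p[0]-p[1])/2
    print(p.mean(0),np.linalg.norm(d),np.linalg.norm(p[0]-p[1]),np.arctan2(d[1],d[0]))
```

```text
[0.44508813 0.29313126] 0.048901864998890036 0.018985307305225324 0.16570349015669952
[0.44546545 0.29287785] 0.0888162156240287 0.02553238259250958 0.1697072989394222
```

>>> {"method": "drive_tool", "body": {
  "slide": [
    [2,1,-30],
    [2,1,-70],
    [2,1,-105],
    [2,1,-125],
    [2,1,-126],
    [2,1,-126],
    [2,1,-126],
    [2,1,-126],
    [2,1,-126],
    [2,1,-126]
  ],
  "turn": [
    [0,0,0.04],
    [0,0,0.04],
    [0,0,0.04],
    [0,0,0.04],
    [0,0,0.04],
    [0,0,0.04],
    [0,0,0.04],
    [0,0,0.04],
    [0,0,0.04],
    [0,0,0.04]
  ],
  "gripper": [1,1,1,1,1,0,0,0,0,0],
  "squeeze": 50
}}

```text
t: 2.2
eef_pos: [0.4461, 0.2934, 0.0249]
tool_rot: [-0.456, 0.54, -0.457, -0.54]
contact_force: [-1.5, -0.2, 4.0]
gripper_width: 0.226
```

>>> {"method": "drive_tool", "body": {
  "slide": [
    [0,0,0],
    [0,0,0],
    [0,0,20],
    [0,0,60]
  ],
  "turn": [
    [0,0,0],
    [0,0,0],
    [0,0,0],
    [0,0,0]
  ],
  "gripper": [0,0,0,0]
}}

```text
t: 2.6
eef_pos: [0.444, 0.2918, 0.083]
tool_rot: [0.454, -0.54, 0.459, 0.54]
contact_force: [0.7, 0.6, -0.7]
gripper_width: 0.226
```

Run:
```python
from h import *
c=snap('side','s1');c=snap('wrist','w2'); o=bot.get_obs(); print(o['eef_pos'],o['tool_rot'],o['gripper_width'],o['contact_force'])
cv2.imwrite('pics/m1.png',np.vstack([load(n)['color'][130:,:,::-1] for n in('s1','w2')]))
```

```text
[0.44862699 0.29516862 0.08887675] [-0.45862745  0.54076849 -0.45438303 -0.53922757] 0.22551580234387295 [ 0.55404205  0.48691446 -1.17693277]
```

View pics/m1.png

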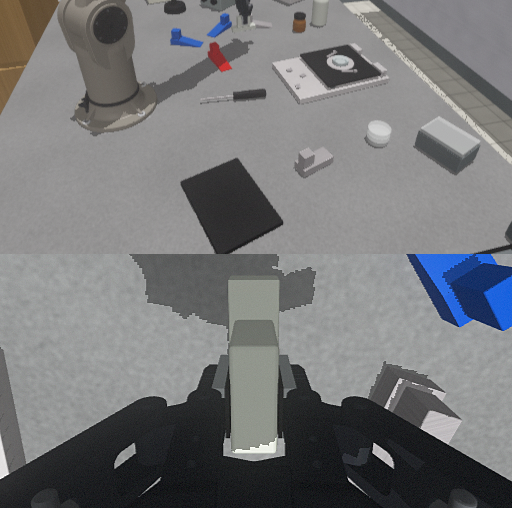

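>>> {"method": "drive_tool", "body": {
  "slide": [
    [10,-10,20],
    [30,-50,21],
    [48,-95,21],
    [66,-140,21],
    [84,-185,21],
    [101,-210,21],
    [101,-210,21],
    [101,-210,21]
  ],
  "turn": [
    [0,0,-0.03],
    [0,0,-0.03],
    [0,0,-0.03],
    [0,0,-0.03],
    [0,0,-0.03],
    [0,0,-0.03],
    [0,0,-0.03],
    [0,0,-0.03]
  ],
  "gripper": [0,0,0,0,0,0,0,0]
}}

```text
t: 3.5
eef_pos: [0.5494, 0.0846, 0.1092]
tool_rot: [-0.467, 0.533, -0.463, -0.532]
contact_force: [-1.2, 0.8, -1.0]
gripper_width: 0.225
```

Run:
```python
from h import *
c=snap('top','t1');c=snap('wrist','w3'); o=bot.get_obs(); print(o['eef_pos'],o['tool_rot'],o['gripper_width'],o['contact_force'])
t=load('t1')['color'][50:190,190:350,::-1]
cv2.imwrite('pics/c5.png',cv2.resize(t,None,fx=4,fy=4,interpolation=cv2.INTER_CUBIC))
```

```text
[0.54877489 0.08658364 0.10938705] [-0.46606613  0.53387063 -0.46208117 -0.5331468 ] 0.22744025182894187 [ 0.1026237   0.54483836 -0.69051711]
```

View pics/c5.png

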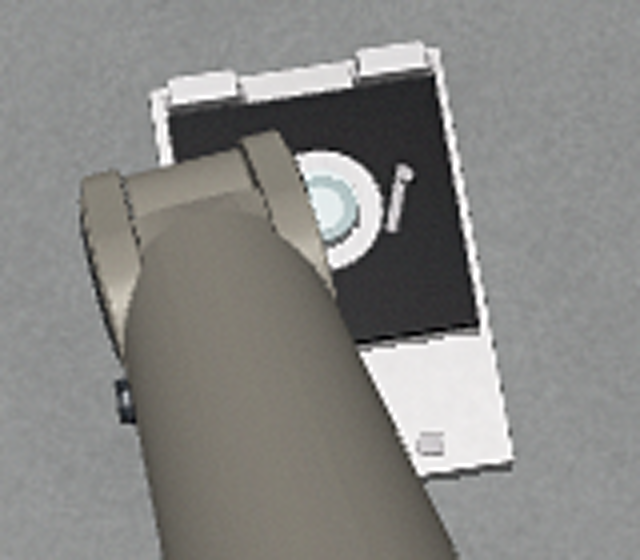

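View pics/w3.png

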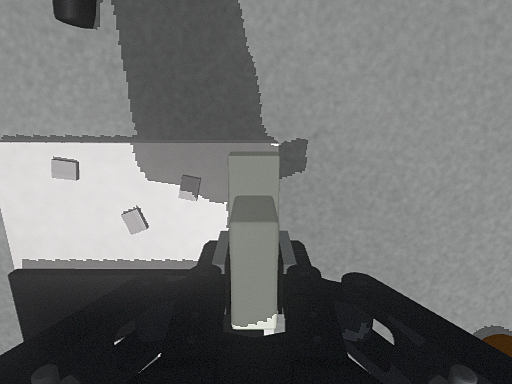

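Run:
```python
from h import *
im=load('w3')['color'][:,:,::-1]
cv2.imwrite('pics/c6.png',cv2.resize(im[125:290,0:290],None,fx=2.7,fy=2.7,interpolation=cv2.INTER_CUBIC))
g=cv2.cvtColor(im,cv2.COLOR_BGR2GRAY)
for u in (20,60,100,150,200,250): print(u,g[134:150,u], g[254:276,u])
```

```text
20 [154  91  93  94  93 102 105  84 191 222 219 217 218 218 219 219] [215 217 217 216 216 213 213 214 216 213 215 214 214 226 175  39  48  52
  51  50  51  51]
60 [154 156  90 101  95 102 104  92 175 227 219 218 219 218 219 220] [218 217 219 216 225 222 123 131 130 134 135 132 135 137 108  45  54  53
  52  50  52  50]
100 [154  98 104  95  88  97 103  99 110 222 223 217 220 219 218 220] [218 218 217 218 218 224 236 118 128 131 127 127 133 131 140  44  48  52
  56  48  53  49]
150 [ 87  89  89  90  89  91  99  98  96 129 128 127 126 126 127 127] [221 220 221 222 224 233 247 121 127 130 127 128 128 133 137  46  51  54
  52  51  52  53]
200 [ 84  83  84  86  84  86  91  89  85 128 129 130 124 124 124 122] [157 125  85  46  46  50  54  56  54  54  54  55  55  53  55  53  55  49
  49  53  54  46]
250 [ 85  83  86  87  80  80  87  92  84 127 126 125 127 125 126 124] [132 134 131 135 133 130 134 131 130 131 135 132 129 134 132 132 134 131
 131 132 132 134]
```

View pics/c6.png

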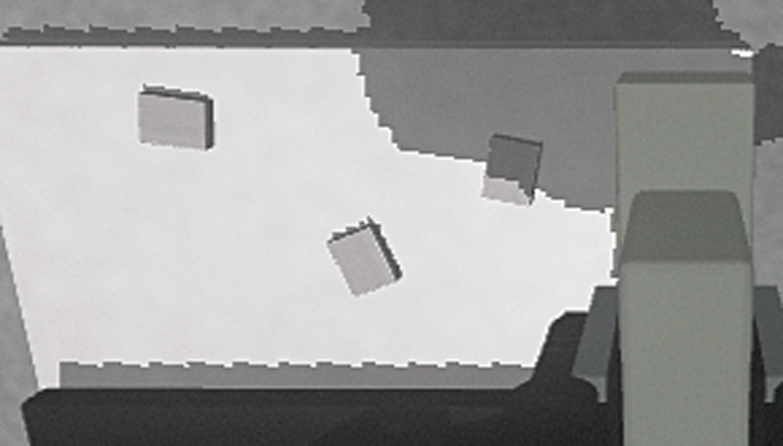

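Run:
```python
from h import *
np.set_printoptions(precision=4,suppress=True)
c=load('w3')
A=ray(c,20,141.5,.02);B=ray(c,278.5,142.4,.02);d=B-A;print('front',A,B,'yaw',np.arctan2(-d[0],d[1]))
P=ray(c,30,268.5,.039);Q=ray(c,150,268.7,.039);d=Q-P;print('plate',P,Q,np.arctan2(-d[0],d[1]))
E1=ray(c,0,209,.02);E2=ray(c,13.7,268.7,.02);d=E2-E1;print('right',E1,E2,np.arctan2(d[1],d[0]))
for yaw in (.138,.15):
    ex=np.array([np.cos(yaw),np.sin(yaw)]);ey=np.array([-ex[1],ex[0]])
    bx=np.mean([A[:2]@ex,B[:2]@ex]); px=np.mean([P[:2]@ex,Q[:2]@ex])
    yr=np.mean([E1[:2]@ey,E2[:2]@ey]); yl=B[:2]@ey
    print(yaw,'front+.1',bx+.1,'plate',px,'width',yl-yr)
    by=(yl+yr)/2; M=ex*(bx+.1+px)/2+ey*by;print('M',M)
    for u,v in [(65,169.5),(135,221),(189.5,187.5)]:
        p=ray(c,u,v,.025)[:2]-M; print(p@ex,p@ey)
```

```text
front [ 0.5303 -0.0927  0.02  ] [0.5043 0.0985 0.02  ] yaw 0.13503731211804187
plate [ 0.6243 -0.0779  0.039 ] [0.6118 0.0138 0.039 ] 0.13579026328462337
right [ 0.5867 -0.1121  0.02  ] [ 0.6392 -0.1052  0.02  ] 0.12959244719901414
0.138 front+.1 0.612785292849814 plate 0.6077770909509064 width 0.2201475673036953
M [0.6157 0.0029]
-0.07754308135408786 -0.04985382889825917
-0.036363228656809965 -0.0017821213530079718
-0.06361568881948725 0.04259579038493309
0.15 front+.1 0.6119289813136116 plate 0.6063324523503558 width 0.2210808908669148
M [0.6155 0.0035]
-0.07801131608074037 -0.04961164936386036
-0.03625758165128655 -0.002037549312673814
-0.0629755575002694 0.042664188927264556
```

>>> {"method": "drive_tool", "body": {
  "slide": [
    [0,0,-30],
    [0,0,-55],
    [0,0,-63],
    [0,0,-63],
    [0,0,-63]
  ],
  "turn": [
    [0,0,0],
    [0,0,0],
    [0,0,0],
    [0,0,0],
    [0,0,0]
  ],
  "gripper": [0,0,0,0,0]
}}

```text
t: 4.1
eef_pos: [0.5487, 0.0878, 0.0467]
tool_rot: [-0.466, 0.534, -0.461, -0.534]
contact_force: [-0.0, -0.1, -1.6]
gripper_width: 0.225
```

Run:
```python
from h import *
c=snap('wrist','w4'); o=bot.get_obs(); print(o['eef_pos'],o['tool_rot'],o['gripper_width'],o['contact_force'])
```

```text
[0.54893225 0.08758663 0.04688704] [-0.4659902   0.53426296 -0.46141109 -0.53340044] 0.22592358760623835 [ 0.178777    0.3083264  -1.26589505]
```

View pics/w4.png

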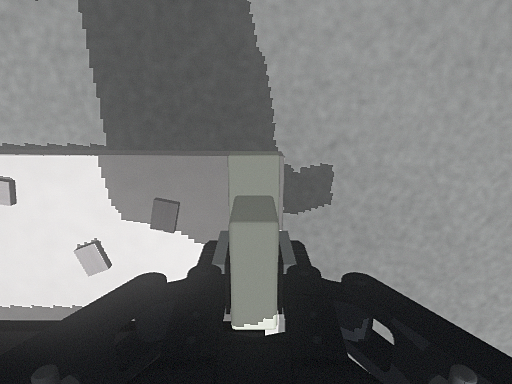

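>>> {"method": "drive_tool", "body": {
  "slide": [
    [3,-20,-1],
    [6,-45,-1],
    [10,-72,-1],
    [13,-99,-1],
    [17,-126,-1],
    [21,-153,-1],
    [25,-180,-1],
    [28,-207,-1],
    [32,-234,-1],
    [36,-261,-1]
  ],
  "turn": [
    [0,0,0],
    [0,0,0],
    [0,0,0],
    [0,0,0],
    [0,0,0],
    [0,0,0],
    [0,0,0],
    [0,0,0],
    [0,0,0],
    [0,0,0]
  ],
  "gripper": [0,0,0,0,0,0,0,0,0,0]
}}

```text
t: 5.15
eef_pos: [0.5854, -0.1742, 0.0465]
tool_rot: [-0.466, 0.535, -0.461, -0.533]
contact_force: [0.7, -0.2, -0.9]
gripper_width: 0.226
```

>>> {"method": "drive_tool", "body": {
  "slide": [
    [0,0,0],
    [0,0,30],
    [0,0,60],
    [0,0,60]
  ],
  "turn": [
    [0,0,0],
    [0,0,0],
    [0,0,0],
    [0,0,0]
  ],
  "gripper": [0,0,0,0]
}}

```text
t: 5.55
eef_pos: [0.5885, -0.1741, 0.111]
tool_rot: [-0.467, 0.537, -0.459, -0.531]
contact_force: [-0.1, -0.0, -0.4]
gripper_width: 0.228
```

Run:
```python
from h import *
c=snap('wrist','w5');snap('side','s5');snap('top','t5'); o=bot.get_obs(); print(o['eef_pos'],o['tool_rot'],o['gripper_width'],o['contact_force'])
s=load('s5')['color'][150:270,230:430,::-1];t=load('t5')['color'][50:200,200:400,::-1]
cv2.imwrite('pics/m5.png',np.vstack([cv2.resize(s,None,fx=3,fy=2.5),cv2.resize(t,(600,300))]))
```

```text
[ 0.58512571 -0.17331855  0.1063848 ] [-0.46584468  0.53468725 -0.46077914 -0.53364864] 0.22989963112519024 [-0.67411496  0.52261025 -1.32644846]
```

View pics/w5.png

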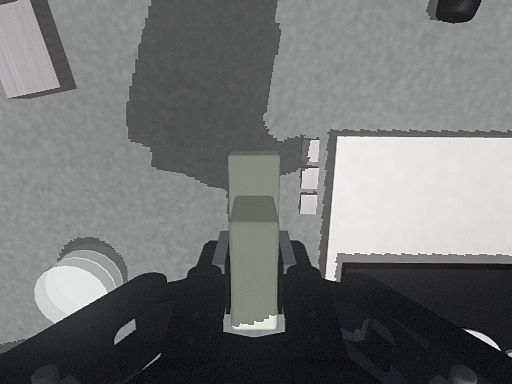

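View pics/m5.png

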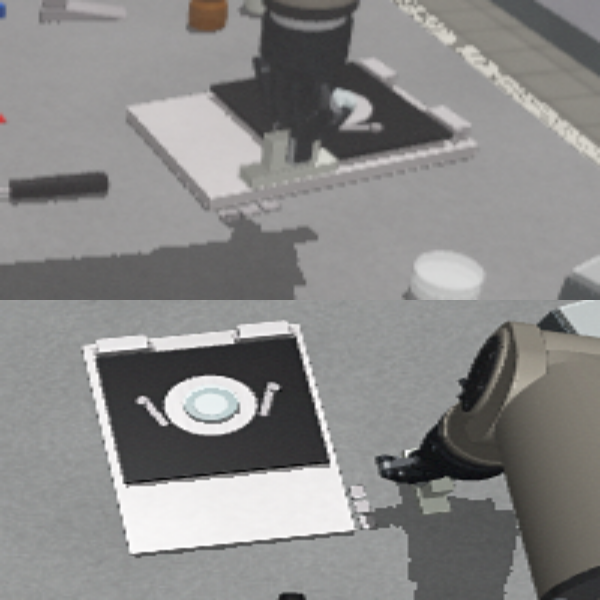

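>>> {"method": "drive_tool", "body": {
  "slide": [
    [-12,40,5],
    [-26,88,5],
    [-40,136,5],
    [-54,184,5],
    [-68,232,5],
    [-82,280,5],
    [-96,328,5],
    [-110,376,5],
    [-124,424,0],
    [-138,466,-10]
  ],
  "turn": [
    [0,0,0],
    [0,0,0],
    [0,0,0],
    [0,0,0],
    [0,0,0],
    [0,0,0],
    [0,0,0],
    [0,0,0],
    [0,0,0],
    [0,0,0]
  ],
  "gripper": [0,0,0,0,0,0,0,0,0,0]
}}

```text
t: 6.7
eef_pos: [0.4457, 0.2953, 0.0958]
tool_rot: [-0.466, 0.535, -0.46, -0.534]
contact_force: [0.1, 1.0, -0.2]
gripper_width: 0.227
```

Run:
```python
from h import *
o=bot.get_obs(); print(o['eef_pos'],o['contact_force'])
```

```text
[0.44566406 0.2953319  0.09580646] [ 0.09997892  0.96640922 -0.2049933 ]
```

Lower to TCP z ≈ 0.0255, then open.

>>> {"method": "drive_tool", "body": {
  "slide": [
    [0,0,-30],
    [0,0,-55],
    [0,0,-66],
    [0,0,-70],
    [0,0,-71],
    [0,0,-71],
    [0,0,-71],
    [0,0,-71],
    [0,0,-71],
    [0,0,-71]
  ],
  "turn": [
    [0,0,0],
    [0,0,0],
    [0,0,0],
    [0,0,0],
    [0,0,0],
    [0,0,0],
    [0,0,0],
    [0,0,0],
    [0,0,0],
    [0,0,0]
  ],
  "gripper": [0,0,0,0,0,0,0.6,0.8,0.8,0.8]
}}

```text
t: 7.7
eef_pos: [0.4459, 0.2954, 0.0251]
tool_rot: [-0.466, 0.535, -0.46, -0.534]
contact_force: [0.2, -0.4, 0.5]
gripper_width: 0.803
```

>>> {"method": "drive_tool", "body": {
  "slide": [
    [0,0,0],
    [0,0,0],
    [0,0,40],
    [0,0,80],
    [0,0,125],
    [0,0,125]
  ],
  "turn": [
    [0,0,0],
    [0,0,0],
    [0,0,0],
    [0,0,0],
    [0,0,0],
    [0,0,0]
  ],
  "gripper": [1,1,1,1,1,1]
}}

```text
t: 8.3
eef_pos: [0.449, 0.2979, 0.1559]
tool_rot: [-0.47, 0.535, -0.456, -0.533]
contact_force: [0.7, 0.2, 0.4]
gripper_width: 1.003
```

Run:
```python
from h import *
c=snap('wrist','w6'); o=bot.get_obs(); print(o['eef_pos'],o['q'],o['contact_force'])
```

```text
[0.44768034 0.29682037 0.15316585] [-0.66230778  0.33859042 -0.04778335  1.96938838  0.02185502  0.81942533
  0.99176204] [-0.71459565  0.08435867 -0.32327105]
```

View pics/w6.png

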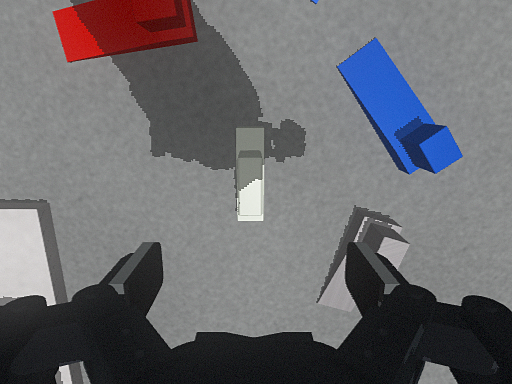

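>>> {"method": "drive_tool", "body": {
  "slide": [
    [12,40,0],
    [26,85,0],
    [41,130,0],
    [41,130,0],
    [41,130,0]
  ],
  "turn": [
    [0,0,-0.1],
    [0,0,-0.2],
    [0,0,-0.28],
    [0,0,-0.28],
    [0,0,-0.28]
  ],
  "gripper": [1,1,1,1,1]
}}

```text
t: 8.85
eef_pos: [0.4876, 0.4273, 0.1509]
tool_rot: [0.536, -0.467, 0.529, 0.464]
contact_force: [-0.5, -0.5, 0.1]
gripper_width: 0.998
```

Run:
```python
from h import *
c=snap('wrist','w7'); o=bot.get_obs(); print(o['eef_pos'],o['tool_rot'],o['q'])
im=c['color'][:,:,::-1]
cv2.imwrite('pics/c7.png',cv2.resize(im[130:330,180:340],None,fx=3,fy=3,interpolation=cv2.INTER_CUBIC))
```

```text
[0.48792086 0.425773   0.15126935] [ 0.53666831 -0.46655945  0.52911856  0.46297188] [-0.82298218  0.50573699  0.00838061  1.70701319  0.00256467  0.91873226
  0.61721559]
```

View pics/c7.png

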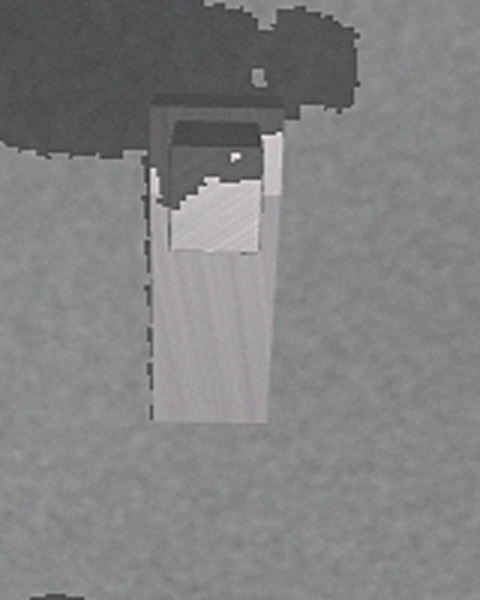

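Run:
```python
from h import *
c=load('w7')
f=lambda x,y,z: ray(c,180+(x+.5)/3-.5,130+(y+.5)/3-.5,z)[:2]
p=np.array([f(x,y,.055) for x,y in [(170,146),(262,146),(259,253),(170,251)]])
n=(f(152,421,.002)+f(267,423,.002))/2; r=(f(151,104,.022)+f(284,106,.022))/2
print(p,p.mean(0),n,r,np.linalg.norm(n-r))
d=n-r;print('yaw',np.arctan2(d[1],d[0])); d=(p[2]+p[3]-p[0]-p[1]);print(np.arctan2(d[1],d[0]))
d=p[0]-p[1]; print('width',np.linalg.norm(d),np.arctan2(d[1],d[0]))
R=r+(n-r)/117*19; print('post ctr from body',R)
```

```text
[[0.4731238  0.41574936]
 [0.47639465 0.43989849]
 [0.50618617 0.4354347 ]
 [0.50232404 0.41135451]] [0.48950717 0.42560927] [0.58654585 0.41017801] [0.47021417 0.42884052] 0.11781914395706669
yaw -0.15906958558689896
-0.14905381340535553
width 0.024369630961251002 -1.7054211169285125
post ctr from body [0.48910564 0.42580985]
```

>>> {"method": "drive_tool", "body": {
  "slide": [
    [1,0,-30],
    [1,0,-70],
    [1,0,-105],
    [1,0,-122],
    [1,0,-123],
    [1,0,-123],
    [1,0,-123],
    [1,0,-123],
    [1,0,-123],
    [1,0,-123]
  ],
  "turn": [
    [0,0,-0.01],
    [0,0,-0.01],
    [0,0,-0.01],
    [0,0,-0.01],
    [0,0,-0.01],
    [0,0,-0.01],
    [0,0,-0.01],
    [0,0,-0.01],
    [0,0,-0.01],
    [0,0,-0.01]
  ],
  "gripper": [1,1,1,1,1,0,0,0,0,0],
  "squeeze": 80
}}

```text
t: 9.9
eef_pos: [0.4896, 0.4264, 0.0297]
tool_rot: [0.54, -0.464, 0.531, 0.46]
contact_force: [-0.1, -0.9, 8.0]
gripper_width: 0.277
```

>>> {"method": "drive_tool", "body": {
  "slide": [
    [0,0,0],
    [0,0,0],
    [0,0,0]
  ],
  "turn": [
    [0,0,0],
    [0,0,0],
    [0,0,0]
  ],
  "gripper": [0,0,0]
}}

```text
t: 10.2
eef_pos: [0.4895, 0.4263, 0.0297]
tool_rot: [0.54, -0.464, 0.531, 0.46]
contact_force: [-1.6, -0.5, 1.5]
gripper_width: 0.273
```

Run:
```python
from h import *
print([bot.get_obs()[k] for k in ('eef_pos','contact_force','torque','gripper_width')])
c=snap('wrist','w8')
o=bot.get_obs();print([o[k] for k in ('eef_pos','contact_force','torque','gripper_width')])
```

```text
[array([0.48946881, 0.42628719, 0.02972062]), array([-1.55753704, -0.4878755 ,  1.53924377]), array([-0.07578414,  0.16214902, -0.02975413]), 0.2728584969414033]
[array([0.48946551, 0.42630694, 0.02972766]), array([-1.53605151, -0.52926058,  1.24957157]), array([-0.16934107,  0.22477442, -0.0341706 ]), 0.2744423310149181]
```

View pics/w8.png

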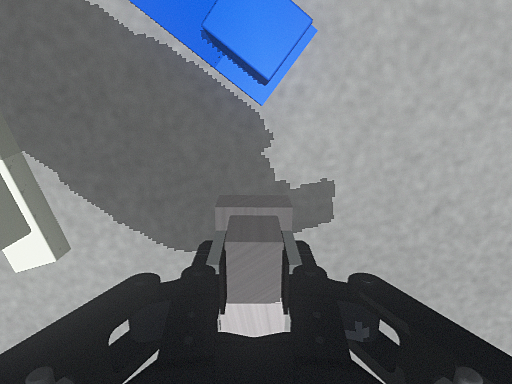

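>>> {"method": "drive_tool", "body": {
  "slide": [
    [0,0,30],
    [0,0,75],
    [0,-30,100],
    [0,-78,100],
    [0,-126,100],
    [2,-174,100],
    [3,-222,100],
    [5,-270,100],
    [7,-318,100],
    [8,-366,100]
  ],
  "turn": [
    [0,0,0],
    [0,0,0],
    [0,0,0.05],
    [0,0,0.1],
    [0,0,0.15],
    [0,0,0.2],
    [0,0,0.25],
    [0,0,0.29],
    [0,0,0.29],
    [0,0,0.29]
  ],
  "gripper": [0,0,0,0,0,0,0,0,0,0]
}}

```text
t: 11.25
eef_pos: [0.497, 0.0583, 0.1295]
tool_rot: [-0.467, 0.536, -0.458, -0.534]
contact_force: [0.8, 0.0, -3.2]
gripper_width: 0.276
```

>>> {"method": "drive_tool", "body": {
  "slide": [
    [1,-40,0],
    [2,-72,0],
    [2,-72,-10],
    [2,-72,-20],
    [2,-72,-20],
    [2,-72,-20]
  ],
  "turn": [
    [0,0,0],
    [0,0,0],
    [0,0,0],
    [0,0,0],
    [0,0,0],
    [0,0,0]
  ],
  "gripper": [0,0,0,0,0,0]
}}

```text
t: 11.85
eef_pos: [0.4986, -0.0122, 0.109]
tool_rot: [-0.466, 0.536, -0.458, -0.535]
contact_force: [-0.3, 1.1, -2.3]
gripper_width: 0.278
```

```bash
cat >> h.py <<'E'
from scipy.spatial.transform import Rotation as Ro
np.set_printoptions(precision=4,suppress=True)
M=np.array([.616,.003]);YAW=.136
def rep():
    o=bot.get_obs();w,x,y,z=o['tool_rot'];R=Ro.from_quat([x,y,z,w]).as_matrix()
    ex=np.array([np.cos(YAW),np.sin(YAW)]);ey=np.array([-ex[1],ex[0]]);p=o['eef_pos']
    j=R[:,2]; wy=np.arctan2(j[1],j[0])-np.pi/2; wy=(wy+np.pi/2)%np.pi-np.pi/2
    print('t',o['t'],'tcp',p,'base xy',(p[:2]-M)@ex,(p[:2]-M)@ey,'yaw',wy,'tilt',R[:,0],'F',o['contact_force'],'T',o['torque'],'g',o['gripper_width'])
    return o
E
python3 - <<'E'
from h import *
rep(); snap('side','s9'); c=snap('top','t9'); c=snap('wrist','w9'); rep()
a=load('s9')['color'][120:270,230:430,::-1];b=load('t9')['color'][50:200,190:390,::-1]
cv2.imwrite('pics/m9.png',np.vstack([cv2.resize(a,(600,300)),cv2.resize(b,(600,300))]))
E
```

```text
t 11.85 tcp [ 0.4986 -0.0122  0.109 ] base xy -0.11835819265502441 0.0008123467241681407 yaw 0.14625130996050983 tilt [ 0.0093  0.008  -0.9999] F [-0.3376  1.0556 -2.3206] T [0.0296 0.0723 0.0153] g 0.2783327252544702
t 12.0 tcp [ 0.4993 -0.0128  0.1098] base xy -0.11780026051518099 0.00020896772765312293 yaw 0.14540870825816232 tilt [ 0.011   0.0079 -0.9999] F [ 0.1115 -0.1296 -2.6048] T [-0.0752  0.0523  0.0003] g 0.27612666121185064
```

View pics/m9.png

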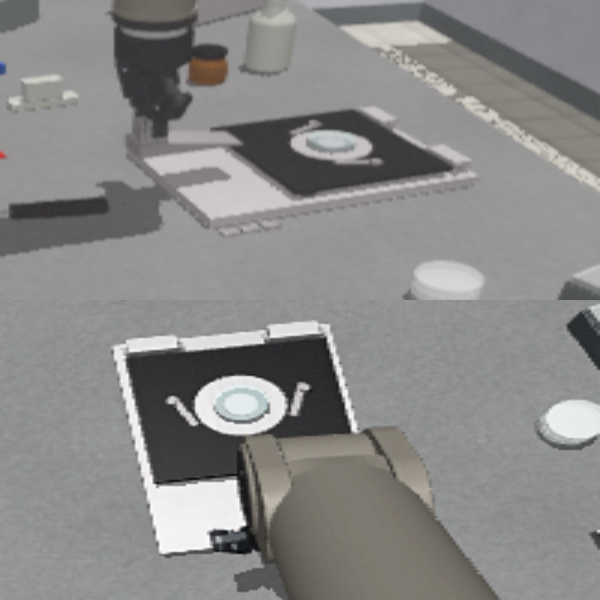

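View pics/w9.png

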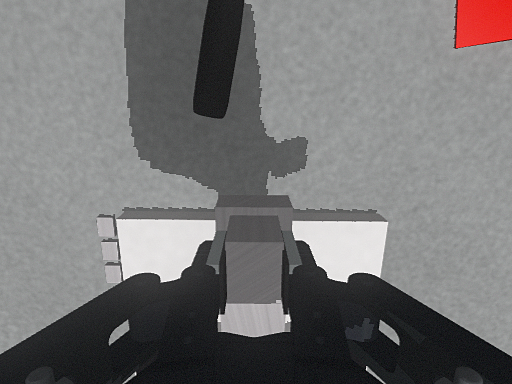

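>>> {"method": "drive_tool", "body": {
  "slide": [
    [0,0,-30],
    [0,0,-50],
    [0,0,-57],
    [0,0,-58],
    [0,0,-58]
  ],
  "turn": [
    [0,0,-0.009],
    [0,0,-0.009],
    [0,0,-0.009],
    [0,0,-0.009],
    [0,0,-0.009]
  ],
  "gripper": [0,0,0,0,0]
}}

```text
t: 12.5
eef_pos: [0.4999, -0.0126, 0.0524]
tool_rot: [-0.47, 0.534, -0.46, -0.532]
contact_force: [-0.9, -0.5, -2.7]
gripper_width: 0.272
```

Run:
```python
from h import *
rep(); c=snap('side','s10'); 
a=c['color'][150:240,240:400,::-1]
cv2.imwrite('pics/c10.png',cv2.resize(a,None,fx=5,fy=5,interpolation=cv2.INTER_CUBIC))
rep()
```

```text
t 12.5 tcp [ 0.4999 -0.0126  0.0524] base xy -0.11713192762356243 0.00027086813012493373 yaw 0.13669482084680884 tilt [ 0.0122  0.0078 -0.9999] F [-0.8997 -0.4971 -2.7255] T [-0.0241  0.058  -0.0187] g 0.272376222618866
t 12.55 tcp [ 0.5001 -0.0126  0.0527] base xy -0.11692690976678853 0.00022523622427505764 yaw 0.1365048609727717 tilt [ 0.0128  0.0079 -0.9999] F [ 0.6112  0.2269 -3.3199] T [-0.0234  0.0613 -0.0857] g 0.2774830058422537
```

View pics/c10.png

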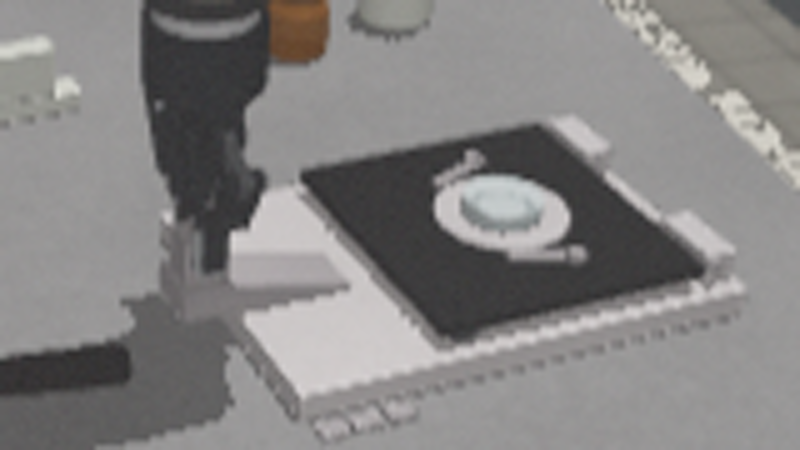

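>>> {"method": "drive_tool", "body": {
  "slide": [
    [0,0,-2],
    [0,0,-3],
    [0,0,-3.5],
    [0,0,-3.5]
  ],
  "turn": [
    [0,0,0],
    [0,0,0],
    [0,0,0],
    [0,0,0]
  ],
  "gripper": [0,0,0,0]
}}

```text
t: 12.95
eef_pos: [0.5004, -0.0126, 0.0496]
tool_rot: [-0.47, 0.535, -0.459, -0.531]
contact_force: [-2.0, -0.2, 1.3]
gripper_width: 0.275
```

Run:
```python
from h import *
rep()
```

```text
t 12.95 tcp [ 0.5004 -0.0126  0.0496] base xy -0.11665111605521906 0.00019124899097323713 yaw 0.13649017415163112 tilt [ 0.0134  0.008  -0.9999] F [-1.9913 -0.1557  1.3092] T [-0.0016  0.2326 -0.0028] g 0.275366218069806
```

>>> {"method": "drive_tool", "body": {
  "slide": [
    [6,0.8,0],
    [13,1.8,0],
    [20,2.7,0],
    [27,3.7,0],
    [34,4.7,0],
    [39.6,5.4,0],
    [39.6,5.4,0]
  ],
  "turn": [
    [0,0,0],
    [0,0,0],
    [0,0,0],
    [0,0,0],
    [0,0,0],
    [0,0,0],
    [0,0,0]
  ],
  "gripper": [0,0,0,0,0,0,0]
}}

```text
t: 13.65
eef_pos: [0.5415, -0.007, 0.0497]
tool_rot: [-0.47, 0.535, -0.459, -0.531]
contact_force: [0.8, 0.1, 0.7]
gripper_width: 0.276
```

Run:
```python
from h import *
rep(); c=snap('side','s11'); 
a=c['color'][150:240,240:400,::-1]
cv2.imwrite('pics/c11.png',cv2.resize(a,None,fx=5,fy=5,interpolation=cv2.INTER_CUBIC))
rep(); snap('wrist','w11')
```

```text
t 13.65 tcp [ 0.5415 -0.007   0.0497] base xy -0.07519390643729534 0.00017211895448563346 yaw 0.13671106034103997 tilt [ 0.0151  0.0081 -0.9999] F [0.8001 0.0955 0.7107] T [-0.0516 -0.0331  0.0158] g 0.275540743366225
t 13.7 tcp [ 0.5414 -0.007   0.0497] base xy -0.07522662626936157 0.0001846392473889127 yaw 0.13665013559885963 tilt [ 0.0157  0.0082 -0.9998] F [ 1.8826  0.6185 -0.5861] T [ 0.0123 -0.2207  0.0137] g 0.2750735730214816
```

View pics/c11.png

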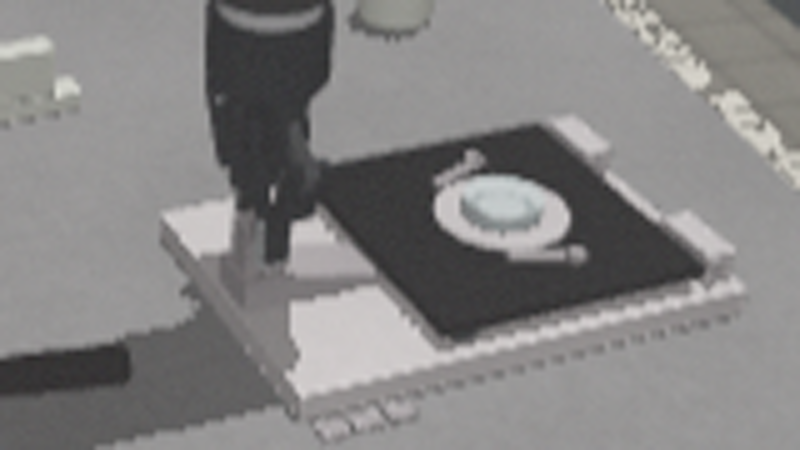

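View pics/w11.png

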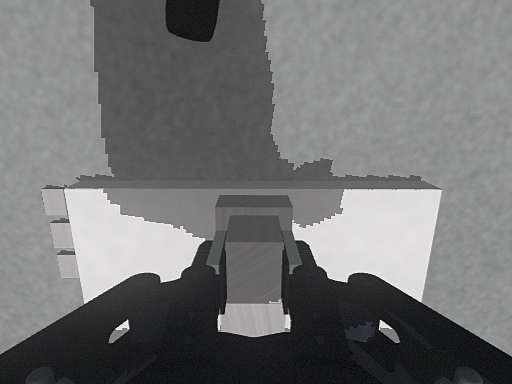

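Run:
```python
from h import *
c=load('w11'); g=cv2.cvtColor(c['color'],cv2.COLOR_RGB2GRAY)
print(g[180:212,254], g[180:195,150],g[180:195,380])
ex=np.array([np.cos(YAW),np.sin(YAW)])
for v in (194.5,195.5): print('rear',(ray(c,254,v,.042)[:2]-M)@ex)
for v in (188,189,190): print('front',(ray(c,150,v,.02)[:2]-M)@ex,(ray(c,380,v,.02)[:2]-M)@ex)
```

```text
[ 90  99  93  94  99  94  93  93  96 132 127 123 124 123 131  89  77  80
  80  78  78  81  78  78  80  78  76  91 108 106 104 103] [ 97 102 101 103  99 100 101  94 113 130 129 128 133 129 133] [ 93 108 108 105 106 106 108 102  87 198 226 223 222 220 222]
rear -0.10068656261306984
rear -0.1001560330990773
front -0.097953319516346 -0.09799074680428638
front -0.09735333334973734 -0.09738843139041287
front -0.0967521884841754 -0.0967849481888755
```

Run:
```python
from h import *
c=load('w11')
ex=np.array([np.cos(YAW),np.sin(YAW)])
print((ray(c,254,194.5,.02)[:2]-M)@ex,(ray(c,254,206.5,.042)[:2]-M)@ex)
```

```text
-0.09404258936187677 -0.0942513680894366
```

>>> {"method": "drive_tool", "body": {
  "slide": [
    [4,0.5,0],
    [8,1.1,0],
    [12,1.6,0],
    [16,2.2,0],
    [19.8,2.7,0],
    [19.8,2.7,0],
    [19.8,2.7,0]
  ],
  "turn": [
    [0,0,0],
    [0,0,0],
    [0,0,0],
    [0,0,0],
    [0,0,0],
    [0,0,0],
    [0,0,0]
  ],
  "gripper": [0,0,0,0,0,0,0]
}}

```text
t: 14.45
eef_pos: [0.5552, -0.0054, 0.0496]
tool_rot: [0.468, -0.532, 0.462, 0.533]
contact_force: [-20.7, -1.9, 22.4]
gripper_width: 0.275
```

Run:
```python
from h import *
rep(); c=snap('side','s12'); 
def cc(n): return cv2.resize(load(n)['color'][165:225,250:400,::-1],None,fx=5,fy=5,interpolation=cv2.INTER_CUBIC)
cv2.imwrite('pics/c12.png',np.vstack([cc('s11'),cc('s12')]))
rep(); snap('wrist','w12')
a=load('s11')['color'].astype(int);b=c['color'].astype(int)
# plate right front corner rows
for u in (325,327,330,333,336): print(u,a[208:222,u,0],b[208:222,u,0])
```

```text
t 14.45 tcp [ 0.5552 -0.0054  0.0496] base xy -0.061356705839694776 -6.55084965207427e-05 yaw 0.13590475327853002 tilt [ 0.0042  0.007  -1.    ] F [-20.6822  -1.8571  22.408 ] T [-0.4252  3.8442  0.0802] g 0.2749191509377765
t 14.5 tcp [ 0.5552 -0.0054  0.0496] base xy -0.06140680837787338 -4.81475565692703e-05 yaw 0.13593546430951875 tilt [ 0.0042  0.007  -1.    ] F [-20.0167  -1.4285  22.6654] T [-0.4136  3.782   0.0652] g 0.28396989880551154
325 [ 62  58  60  60  56  56  93 124 134 138 182 204 206 204] [ 60  62  61  59  58  66 111 134 133 137 181 205 205 206]
327 [ 59  60  58  60  61  54  54  59  79 116 135 136 182 205] [ 62  59  60  61  61  58  52  54  92 125 132 136 181 205]
330 [ 61  61  59  61  60  60  60  57  56  72 113 132 180 198] [ 59  58  60  60  61  59  57  58  58  73 114 134 181 198]
333 [ 60  57  59  61  62  61  60  57  59  76 116 180 210 188] [ 59  60  62  61  61  60  59  55  62  80 115 180 211 189]
336 [ 60  60  61  61  63  59  58  75 115 133 181 206 181 145] [ 59  61  60  64  60  59  55  74 115 133 181 206 181 146]
```

View pics/c12.png

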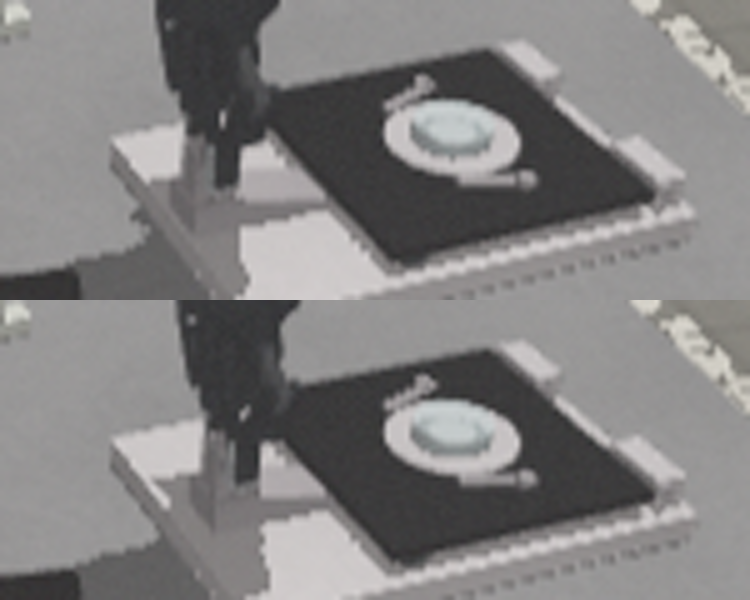

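>>> {"method": "drive_tool", "body": {
  "slide": [
    [1,0.1,0.5],
    [2,0.3,1],
    [4,0.5,1.5],
    [6,0.8,1.5],
    [8,1.1,1.5],
    [9.9,1.4,1.5],
    [9.9,1.4,1.5],
    [9.9,1.4,1.5]
  ],
  "turn": [
    [0.001,-0.005,0],
    [0.002,-0.01,0],
    [0.002,-0.015,0],
    [0.002,-0.015,0],
    [0.002,-0.015,0],
    [0.002,-0.015,0],
    [0.002,-0.015,0],
    [0.002,-0.015,0]
  ],
  "gripper": [0,0,0,0,0,0,0,0]
}}

```text
t: 15.35
eef_pos: [0.5623, -0.0044, 0.0497]
tool_rot: [-0.47, 0.534, -0.46, -0.531]
contact_force: [-6.5, -0.4, -1.2]
gripper_width: 0.272
```

Run:
```python
from h import *
rep(); c=snap('side','s13'); 
def cc(n): return cv2.resize(load(n)['color'][165:225,250:400,::-1],None,fx=5,fy=5,interpolation=cv2.INTER_CUBIC)
cv2.imwrite('pics/c13.png',np.vstack([cc('s11'),cc('s13')]))
rep(); snap('wrist','w13')
a=load('s11')['color'].astype(int);b=c['color'].astype(int)
for u in (325,327,330,333,336): print(u,a[208:222,u,0],b[208:222,u,0])
```

```text
t 15.35 tcp [ 0.5623 -0.0044  0.0497] base xy -0.05416506300345834 -3.138198016188799e-05 yaw 0.13578266918889614 tilt [ 0.0134  0.0084 -0.9999] F [-6.5455 -0.4259 -1.174 ] T [-0.3477  1.4737 -0.0044] g 0.27212804988551637
t 15.4 tcp [ 0.5624 -0.0044  0.0497] base xy -0.05413684290749822 -3.259505050662519e-05 yaw 0.13578244254529892 tilt [ 0.0135  0.0084 -0.9999] F [-6.9351 -0.9551 -2.0742] T [-0.3135  1.5683 -0.0287] g 0.28221142297935664
325 [ 62  58  60  60  56  56  93 124 134 138 182 204 206 204] [ 63  57  57  56  54  78 118 134 134 140 183 204 205 205]
327 [ 59  60  58  60  61  54  54  59  79 116 135 136 182 205] [ 59  62  57  59  63  58  56  80 117 132 134 137 182 204]
330 [ 61  61  59  61  60  60  60  57  56  72 113 132 180 198] [ 61  57  59  61  61  59  53  53  57  74 113 133 179 199]
333 [ 60  57  59  61  62  61  60  57  59  76 116 180 210 188] [ 60  61  61  60  62  54  58  60  66  78 115 180 210 190]
336 [ 60  60  61  61  63  59  58  75 115 133 181 206 181 145] [ 61  60  62  59  60  56  51 106 132 133 180 206 182 146]
```

View pics/c13.png

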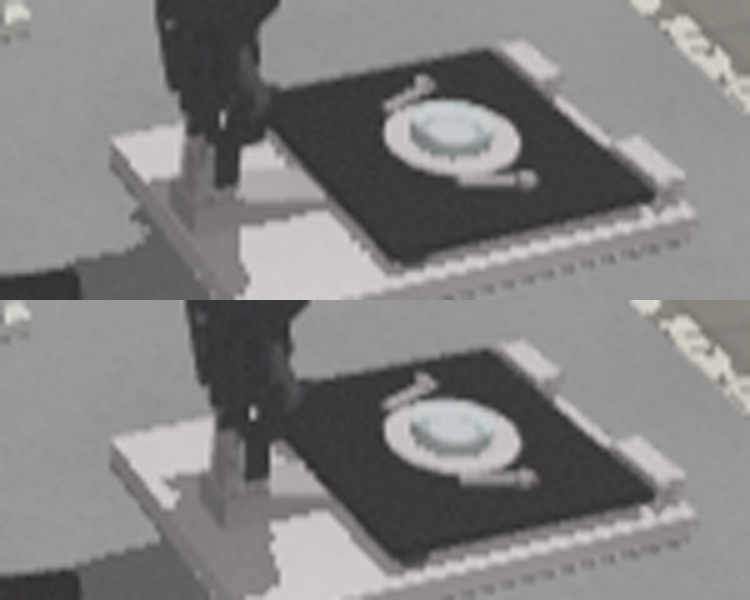

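View pics/w13.png

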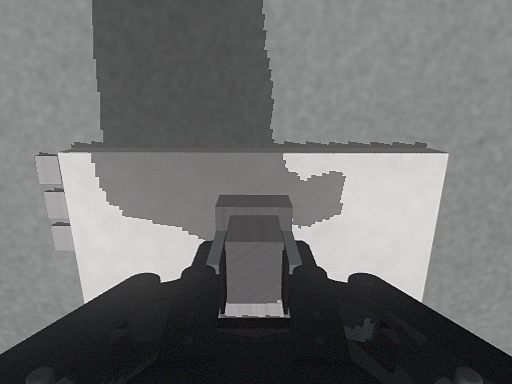

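Run:
```python
from h import *
c=load('w13'); g=cv2.cvtColor(c['color'],cv2.COLOR_RGB2GRAY)
print('f',g[146:158,80],g[146:158,380],'rear',g[190:210,254],'pl',g[300:326,254],g[300:326,230])
ex=np.array([np.cos(YAW),np.sin(YAW)])
fr=[(ray(c,u,152.5,.02)[:2]-M)@ex for u in (80,380)]
r=(ray(c,254,194.5,.02)[:2]-M)@ex
print(fr,r,'nose',r-np.mean(fr)-.1+.117)
for v in (315.5,316.5,317.5,318.5): print(v,(ray(c,254,v,.032)[:2]-M)@ex,(ray(c,254,v,.042)[:2]-M)@ex)
```

```text
f [ 92  95  99 106  98  91 161 205 215 216 211 216] [ 92  90  97 100 102  95  89 188 218 212 208 215] rear [120 118 119 122 129  70  77  79  76  78  77  76  77  75  81  74  73  95
 103 102] pl [ 99  98  96 115 175 167 161 167 169 168 166 167 168 163 168 176  92  78
  21  13  24  28  25  26  28  26] [ 94  97  88 120 167 162 160 159 163 161 158 161 156 158 160 171  90  75
  16  15  22  24  21  24  16  25]
[np.float64(-0.09756817404719888), np.float64(-0.09756510776268976)] -0.07303746768458415 nose 0.04152917322036018
315.5 0.0007788970161759498 -0.007071212226381342
316.5 0.00150393714739529 -0.006391628595782525
317.5 0.002230563147760035 -0.005710558522343989
318.5 0.002958780226087755 -0.005027997123815865
```

>>> {"method": "drive_tool", "body": {
  "slide": [
    [1,0.1,0],
    [2.5,0.3,0],
    [4,0.5,0],
    [5.5,0.8,0],
    [7,1,0],
    [8.5,1.2,0],
    [8.5,1.2,0],
    [8.5,1.2,0],
    [8.5,1.2,0]
  ],
  "turn": [
    [0,0,0],
    [0,0,0],
    [0,0,0],
    [0,0,0],
    [0,0,0],
    [0,0,0],
    [0,0,0],
    [0,0,0],
    [0,0,0]
  ],
  "gripper": [0,0,0,0,0,0,0,0,0]
}}

```text
t: 16.35
eef_pos: [0.5659, -0.0041, 0.0496]
tool_rot: [0.468, -0.532, 0.462, 0.533]
contact_force: [-18.9, -1.7, 21.6]
gripper_width: 0.274
```

Run:
```python
from h import *
rep(); c=snap('side','s14'); 
def cc(n): return cv2.resize(load(n)['color'][165:225,250:400,::-1],None,fx=5,fy=5,interpolation=cv2.INTER_CUBIC)
cv2.imwrite('pics/c14.png',np.vstack([cc('s11'),cc('s14')]))
rep(); d=snap('wrist','w14')
g=cv2.cvtColor(d['color'],cv2.COLOR_RGB2GRAY)
ex=np.array([np.cos(YAW),np.sin(YAW)])
print(g[136:152,80],g[136:152,380],g[190:210,254],g[296:326,254])
```

```text
t 16.35 tcp [ 0.5659 -0.0041  0.0496] base xy -0.05064492922750019 -0.00021866839038392304 yaw 0.13522522305771845 tilt [ 0.0036  0.0073 -1.    ] F [-18.8809  -1.7358  21.6042] T [-0.3847  3.6522  0.029 ] g 0.2736468400901374
t 16.4 tcp [ 0.5658 -0.0041  0.0496] base xy -0.05068943509296845 -0.00023525642409942727 yaw 0.13512089020184082 tilt [ 0.0036  0.0073 -1.    ] F [-18.9442  -1.8331  20.9116] T [-0.4232  3.5379  0.0307] g 0.28168885261462395
[144 150  84  91  93  94  99 100 100  93 112 195 217 211 212 213] [136 145  85  88  89  88  93 102  99  96  88 143 216 213 211 212] [119 121 121 119 123  99  75  77  76  79  73  79  77  75  77  75  72  87
 102 101] [101  97  94  98 101  97  97 115 169 165 164 162 167 166 166 171 176  89
  82  17  24  27  15  23  30  23  20  20  24  20]
```

View pics/c14.png

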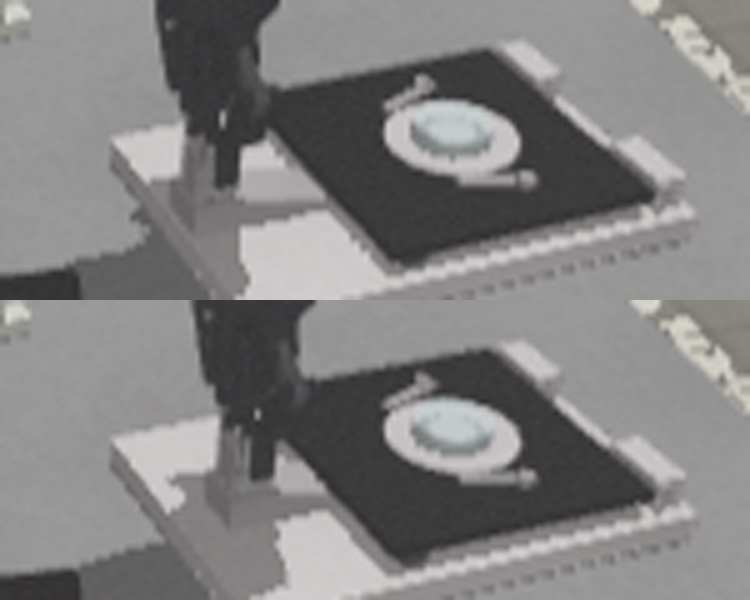

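View pics/w14.png

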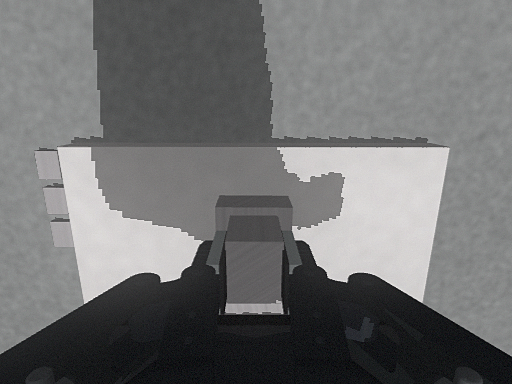

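>>> {"method": "drive_tool", "body": {
  "slide": [
    [1,0.1,0.5],
    [2,0.3,1],
    [3,0.4,1.5],
    [4.5,0.6,1.5],
    [6,0.8,1.5],
    [6,0.8,1.5],
    [6,0.8,1.5],
    [6,0.8,1.5]
  ],
  "turn": [
    [0.001,-0.005,0],
    [0.002,-0.01,0],
    [0.002,-0.015,0],
    [0.002,-0.015,0],
    [0.002,-0.015,0],
    [0.002,-0.015,0],
    [0.002,-0.015,0],
    [0.002,-0.015,0]
  ],
  "gripper": [0,0,0,0,0,0,0,0]
}}

```text
t: 17.25
eef_pos: [0.5695, -0.0036, 0.0497]
tool_rot: [-0.471, 0.534, -0.46, -0.531]
contact_force: [-5.8, -1.2, -1.8]
gripper_width: 0.281
```

```bash
cat > m.py <<'E'
from h import *
import sys
n=sys.argv[1]
rep(); c=snap('side','s'+n)
def cc(n): return cv2.resize(load(n)['color'][165:225,250:400,::-1],None,fx=5,fy=5,interpolation=cv2.INTER_CUBIC)
cv2.imwrite('pics/c%s.png'%n,np.vstack([cc('s11'),cc('s'+n)]))
# plate front-edge vertical shift by phase correlation of patch on dish / front-right corner
a=cv2.cvtColor(load('s11')['color'],cv2.COLOR_RGB2GRAY).astype(np.float32)
o=ray  # noqa
for k in ('s12','s13','s14','s'+n):
    b=cv2.cvtColor(load(k)['color'],cv2.COLOR_RGB2GRAY).astype(np.float32)
    # dish patch, at the plate's middle (x~.1 => half of edge lift)
    s=(slice(176,208),slice(322,362)); sh,r=cv2.phaseCorrelate(a[s],b[s],cv2.createHanningWindow((40,32),cv2.CV_32F))
    base=np.array([.616,.003,.04])+.1*np.array([.9908,.1356,0]); px=proj(c,base+[0,0,.01])-proj(c,base)
    print(k,'dish shift px',np.round(sh,2),'-> edge lift mm',round(sh[1]/px[1]*10*2,2),r)
d=snap('wrist','w'+n); rep()
E
python3 m.py 15
```

```text
t 17.25 tcp [ 0.5695 -0.0036  0.0497] base xy -0.04696012244610488 -0.00023112546929527763 yaw 0.13514737380011477 tilt [ 0.0135  0.0088 -0.9999] F [-5.8006 -1.2353 -1.8084] T [-0.2326  1.4777  0.0122] g 0.2808298606466702
s12 dish shift px [ 0.18 -0.07] -> edge lift mm 0.54 0.9823474496603012
s13 dish shift px [ 0.19 -0.09] -> edge lift mm 0.72 0.7040648102760315
s14 dish shift px [ 0.52 -0.42] -> edge lift mm 3.26 0.6539050921797752
s15 dish shift px [ 0.78 -0.44] -> edge lift mm 3.43 0.42635199055075645
t 17.35 tcp [ 0.5695 -0.0036  0.0497] base xy -0.04696644045204443 -0.0002297440818334319 yaw 0.13514391825593508 tilt [ 0.0135  0.0088 -0.9999] F [-5.7804 -0.7617 -2.5938] T [-0.3194  1.4504  0.0042] g 0.2758818619932328
```

View pics/c15.png

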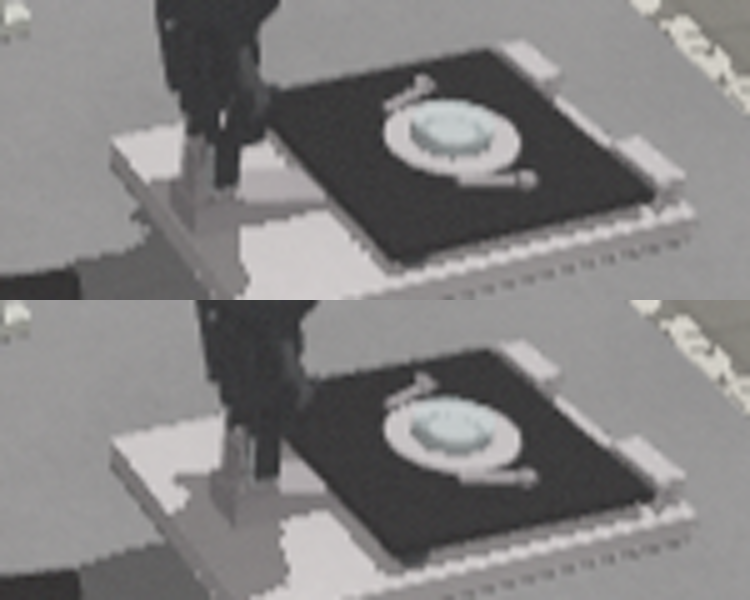

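>>> {"method": "drive_tool", "body": {
  "slide": [
    [0.5,0.1,0],
    [1,0.1,0],
    [1.5,0.2,0],
    [1.5,0.2,0],
    [1.5,0.2,0],
    [1.5,0.2,0]
  ],
  "turn": [
    [0,0,0],
    [0,0,0],
    [0,0,0],
    [0,0,0],
    [0,0,0],
    [0,0,0]
  ],
  "gripper": [0,0,0,0,0,0]
}}

```text
t: 17.95
eef_pos: [0.5694, -0.0036, 0.0497]
tool_rot: [-0.47, 0.533, -0.46, -0.532]
contact_force: [-9.5, -1.5, 9.8]
gripper_width: 0.279
```

```bash
python3 m.py 16
python3 - <<'E'
from h import *
c=load('s16')['color'][:,:,::-1]
cv2.imwrite('pics/z16.png',np.vstack([cv2.resize(c[150:240,230:400],(760,400),interpolation=cv2.INTER_CUBIC)]))
d=load('w16'); g=cv2.cvtColor(d['color'],cv2.COLOR_RGB2GRAY); ex=np.array([np.cos(YAW),np.sin(YAW)])
f=np.argmax(np.diff(g[125:155,80].astype(int)))+125.5; r=np.argmin(np.diff(g[185:202,254].astype(int)))+185.5
F=(ray(d,80,f,.02)[:2]-M)@ex;Rr=(ray(d,254,r,.02)[:2]-M)@ex;print(f,r,'nose past edge',Rr-F-.1+.117)
E
```

```text
t 17.95 tcp [ 0.5694 -0.0036  0.0497] base xy -0.04701443547437843 -0.0002109397860552582 yaw 0.1350746343219713 tilt [ 0.0102  0.0085 -0.9999] F [-9.476  -1.5446  9.7958] T [-0.307   1.8311  0.0707] g 0.27873395275259055
s12 dish shift px [ 0.18 -0.07] -> edge lift mm 0.54 0.9823474496603012
s13 dish shift px [ 0.19 -0.09] -> edge lift mm 0.72 0.7040648102760315
s14 dish shift px [ 0.52 -0.42] -> edge lift mm 3.26 0.6539050921797752
s16 dish shift px [ 0.63 -0.54] -> edge lift mm 4.23 0.4379391774535179
t 18.05 tcp [ 0.5694 -0.0036  0.0497] base xy -0.047020892332794675 -0.00021223106213290628 yaw 0.13509089670159513 tilt [ 0.0101  0.0085 -0.9999] F [-10.2739  -0.8221   9.8726] T [-0.2045  1.8651  0.015 ] g 0.2756251250836385
139.5 194.5 nose past edge 0.04878460797581971
```

View pics/z16.png

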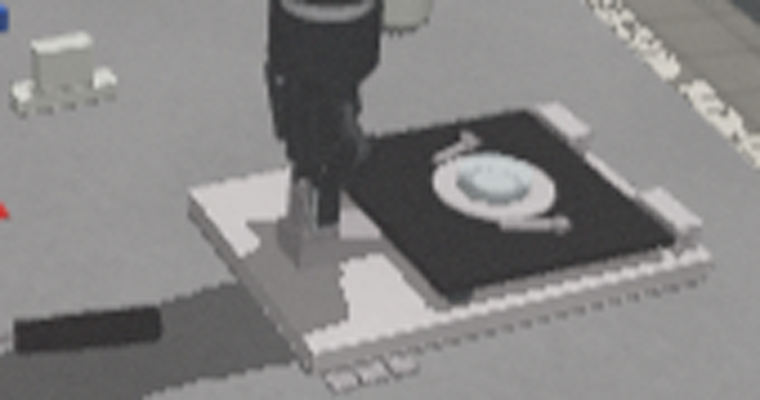

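```bash
python3 -c "
from h import *
rep(); bot.hand_in()"
```

```text
t 18.05 tcp [ 0.5694 -0.0036  0.0497] base xy -0.047020892332794675 -0.00021223106213290628 yaw 0.13509089670159513 tilt [ 0.0101  0.0085 -0.9999] F [-10.2739  -0.8221   9.8726] T [-0.2045  1.8651  0.015 ] g 0.2756251250836385
the job is handed in; nothing more can be done
```

I handed the job in at about 18 s, with every step done and the gripped wedge holding the plate up by about 4 mm. The hand-in reported no verdict.

- **Chips:** I gripped the scraper by its rib and swept all three off the right side of the base in one pass. The pictures show them lying flat on the bench beside the base. I then set the scraper down near its original place.
- **Wedge:** I took the tapered steel one at top-view pixel (132,172). The blunt look-alike at (401,177) was left alone.
- **Final position:** The wedge nose is about 49 mm past the plate's edge, its angle matches the base's to about 0.001 rad, and it is about 0.2 mm off centre.
- **Grip and forces:** The wedge is pressed down with about 10 N and pushed in with about 10 N. In the last three readings it did not move.

**Where the checks were weak or disagreed:**
- **Nose depth:** the estimates ran from about 49 to 51 mm, depending on which edge I measured from. That puts the lift at 4.0 to 4.4 mm.
- **Lift from the side camera:** it read 3.4 mm, then 4.2 mm after I pressed the wedge down, but at sub-pixel size and with low confidence. Before that it read 0.7 mm where the geometry gave about 2.5 mm.
- **Wedge tilt during the push:** twice the wrist gave way under the push. The wedge tipped about 0.01 rad nose-down and pressed on the base with about 22 N. I corrected this by raising and tilting the tool slightly.

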